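Free the child-proof hook of a sample cabinet and open its door

ROBOT

A 6-joint arm with a two-finger parallel gripper is mounted at the origin on the work surface. World frame = base frame: x ahead of the robot, y to its left, z up, the work surface at z = 0. Lengths are in m, angles in degrees, forces in N, time in s.
With the tool pointing down it reaches from about 0.375 to 0.9 m from the base axis. Payload 3.1 kg.
Tool frame: the origin (TCP) lies on the centre line of the jaws, within the pads' length; the fingertips stand 25 mm ahead of it and the grasp point (between the pads) lies 6 mm ahead of it; z points along the fingers, y is the line along which they close (so a half turn about z gives the same grasp; the last joint's range is limited). The gripper opens to 87 mm and grips with 3 to 60 N. Pads are 19 mm wide; open, the fingers measure 117 mm over their backs; the gripper's body (75 mm by 190 mm) begins 51 mm behind the grasp point.
Start: joints at [-87.519, 30.224, 82.088, -0, 67.689, -10.227], TCP at [0.138, -0.61, 0.248] pointing down, gripper open.
Joint ranges: [-176.69, 176.69], [-43.24, 126.21], [12.49, 139.97], [-82, 262], [0, 151.66], [-163.58, 163.58]. Speed limits (degrees/s): [159.86, 159.86, 180, 180, 180, 180].

INTERFACE

Orientations are given as a 3x3 rotation matrix whose columns are the frame's x, y, z axes.
In Python, from rig import bot, cams, models gives the robot as it stands. The module is installed in compiled form; this text tells all that it offers.
- The arm moves only by the shell command python3 -m handwheel 'ROWS' [OPENING]. ROWS is JSON, a list of rows, each a list of 6 numbers: the shift along the world's x, y, z each as a share of 1 m, from -1 to 1, then the turn, a rotation vector about the world's x, y, z each as a share of 2 rad, from -1 to 1. In form: [[dx, dy, dz, wx, wy, wz], ...]. A call has exactly 8 rows; each row is the pose to reach, as a shift and turn from the pose commanded when the call began; what a row does not reach only later rows make up. A row lasts 1/12 s, in which the tool goes at most 41.7 mm and 7.16 degrees, less where a joint would pass 70% of its speed; a pose out of reach is approached as far as the arm can. A call with a number of a shift or a turn outside -1 to 1 is refused whole. A call with a gripper value outside its range is refused whole. OPENING is the opening, from -1 (shut) to 1 (fully open), so that 0 is half open, set as the call begins (- or left out, the last holds). The fingers move at their own pace and stop on an object; the grip force is fixed at half the most. Time passes only in rows, so rows that repeat a pose let the fingers close, or fill a call up. It gives the time, the measured TCP pose, the force, the opening and the grip force at its end, in the units of the state.
- bot.read_state(): the state, without advancing time (a new reading comes with each control period).
- cams.capture(name): name is "scene" or "top" or "wrist"; returns (picture, depth): 420x560x3 uint8, blue, green, red; 420x560 float32, m along the optical axis (not along the pixel's ray), 0 where there is no reading.
- cams.calibration(name): a dict with "mtx" (3x3 intrinsics, pixels), "R" (3x3) and "t" (3): a world point X has camera coordinates R X + t; the wrist camera has in their place "tool_from_camera" (4x4, takes a point from camera to tool coordinates, whose origin is the TCP and whose axes are the flange's). Camera axes: x right, y down, z forward; pixel columns grow to the right and rows downward; lengths in m; the calibration is good to about 2 mm. A picture is of the moment at which its call begins: read the wrist's pose just before it. calibration takes no time and is no camera call.
- bot.hand_in(): hands the job in; it is judged then, once.
Trained networks look in the newest picture that a camera, given by its name, has taken for a name from the list of things; names that differ only in an ending like _2 or _b are one class to them, and where a whole thing is asked for, a point or a joint stands for the part that bears it (a point fixed in the world has none). Each returns a list of dicts, best first, with "conf" (0 to 1); they miss things now and then, are a little off and sometimes report something else, mostly with a low value. They report only what shows in the picture. A call takes as long as a camera call.
- models.spot_in(query, camera): "position" ([column, row] in pixels, amid what is visible of it).
- models.tip_of(query, camera): "position" ([column, row] in pixels: a listed point, or the origin of a listed thing).
The state is a dict: "time_s": time; "joint_positions": joint angles; "qvel": joint speeds; "tau": joint torques, N m; "position": TCP position; "tcp_rot": TCP orientation; "force": force on the tool from outside, world axes, zero at the start; "moment": the same for the moment, N m; "opening": opening from 0.0 (shut) to 1.0 (fully open); "grasp_force": force on a finger pad.
Only numpy, scipy, OpenCV 4.12 (cv2) and the standard library are available. Lean on these libraries where they do the work, as an engineer would, in place of code of your own. Each camera call takes 0.05 s, during which the arm holds its last target. There are 200 camera calls.

TASK

The door of the small white sample cabinet stands ajar, held by the sprung safety hook on its inner side. Reach down into the gap between door and cabinet, press the hook gently down until its tooth passes under the cabinet's front rail, push the door out past the catch, and swing it wide open to about a right angle; then leave it standing open. Never force the door against the hook or lean hard on anything (keep the push below 30 N), and leave the rack, bottle and box beside it alone.

Things in the scene. Friction and masses are not known exactly. Their poses are not given: they have to be found in the camera images.
- tray: Grey drip tray 300 x 280 x 12 mm, fixed on the bench; origin at its underside's centre (bench height), x to the cabinet's back, y left seen from the front. The white cabinet (200 deep, 240 wide, 220 high, mm; fixed) stands on it square and centred within 2 mm, on screws set anew each time: its top is 242 to 262 mm above the bench, not measured. Heights below are from this top.
- under_rail (a point): Point at bench height, fixed to the tray (tray x -100, y 0 mm), below the middle of the cabinet's front plane; its axes are the tray's. Straight above it runs the front rail along the upper edge of the cabinet's open front: 14 mm high, 12 mm deep (tray x -100 to -88 mm), 240 long. The hook's tooth catches behind this rail.
- under_hinge (a point): Point at bench height, fixed to the tray (x -100, y +118 mm), below the door's upright hinge line, which lies in the plane of the leaf's inner face. The door is a white leaf 236 wide, 215 high, 16 mm thick, its upper edge level with the cabinet's top, with a bar handle outside; shut, it runs from here to tray -y. The stiff hinge (0.25 N m) keeps it where it is left.
- under_hook (a point): Point at bench height, fixed to the tray (x -100, y -77 mm), below the hook's root when the door is shut. The hook is a flat white arm 26 mm wide, 6 thick, standing square out from the door's inner face 195 mm from the hinge line and moving with the door. It is 66 mm long and passes under the rail; its upper face is 16 mm below the cabinet's top. 58 to 66 mm out, a tooth rises 10 mm.
- under_spring (a point): Point at bench height, fixed to the tray (x -88, y -77 mm), below the rail's back edge. About here the tooth catches. The hook slides straight down on a spring, the same anywhere on its arm: 3.4 N to start, 1 N more per mm; at 8 mm down (11.4 N) the tooth just clears the rail, at 12 mm (15.4 N) a rigid stop. Let go, it springs up.
- door (a joint): Opening angle of the door in rad: 0 shut, growing as its free edge swings out to the robot, stop at 1.9. At the start 0.18 to 0.205: the wedge-shaped gap between leaf and rail is open from above and 35 to 40 mm wide at the hook. With the hook up its tooth stops the door at about 0.22; with it held down the tooth is wholly out from under the rail at 0.36.
- tube_rack: Bystander: loose black rack 85 x 150 mm, 58 mm high with its white-capped tubes, on the bench to the right of the cabinet's front; origin at the centre of its underside.
- wash_bottle: Bystander: loose round bottle, 64 mm across and 150 mm high, on the bench to the left of the cabinet; origin at the centre of its underside.
- tip_box: Bystander: loose grey box with clear lid, 77 x 117 x 65 mm, on the bench to the right of the cabinet; origin at the centre of its underside.

How it is judged:
By the outcome, as a careful person would: the job done as asked, in the order asked, and still so for the second after the job is handed in, with the robot touching nothing.
It also fails if it takes over 43 s, if anything falls off the work surface, if the arm or the gripper's body presses on something with over 40 N, if the wrist force passes 120 N, or if a joint passes its speed limit or range.

## Working session

There is one attempt and no reset: what is moved stays moved. The work goes in short steps, Python scripts to look and compute and a shell command to move; the robot and the scene stay as the last step left them, time stands still between calls to the robot, and variables do not carry over. Pictures are saved under pics/ and viewed, at most 10 in all, crops included, and the job is handed in when it is done.

```bash
mkdir -p pics; cat > h.py <<'E'
import numpy as np, cv2
from rig import bot, cams, models
def ray(cam,px,z=None,depth=None):
    c=cams.calibration(cam);K=np.array(c["mtx"]);d=np.linalg.inv(K)@np.array([px[0],px[1],1.])
    R=np.array(c["R"]);t=np.array(c["t"]);o=-R.T@t;w=R.T@d
    if depth is not None: return o+w*depth
    return o+w*(z-o[2])/w[2]
E
python3 - <<'E'
from h import *
np.set_printoptions(precision=4,suppress=True)
for cam in ["scene","top"]:
    im,d=cams.capture(cam); cv2.imwrite(f"pics/{cam}0.png",im); np.save(f"pics/{cam}0.npy",d)
    for q in ["tray","under_rail","under_hinge","under_hook","under_spring","tube_rack","wash_bottle","tip_box"]:
        for r in models.tip_of(q,cam)[:2]:
            print(cam,q,np.round(r["position"],1),round(r["conf"],2),ray(cam,r["position"],z=0))
print(bot.read_state()["time_s"])
E
```

```text
scene under_rail [310.5 194.4] 0.67 [ 0.6674 -0.0787  0.    ]
scene under_hinge [252.8 187.1] 0.8 [0.6625 0.0465 0.    ]
scene tube_rack [421.  278.6] 0.78 [ 0.5264 -0.3258  0.    ]
scene tip_box [421.4 195.6] 0.96 [ 0.7058 -0.3138  0.    ]
top under_hinge [266.2 184.5] 0.64 [0.6652 0.0474 0.    ]
top tube_rack [440.8 252.2] 0.87 [ 0.5205 -0.3241  0.    ]
top wash_bottle [218.7 176.6] 0.89 [0.6826 0.1516 0.    ]
top tip_box [432.  165.3] 0.79 [ 0.7071 -0.311   0.    ]
0.9
```

View pics/scene0.png

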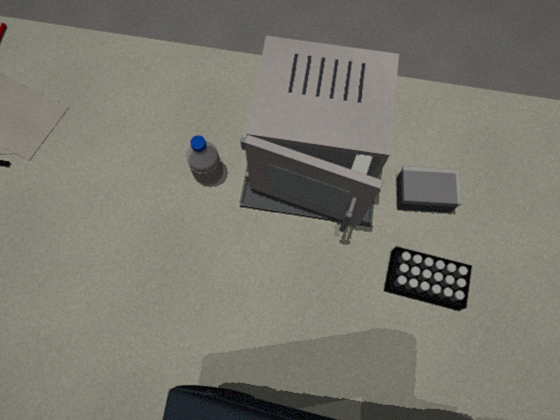

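View pics/top0.png

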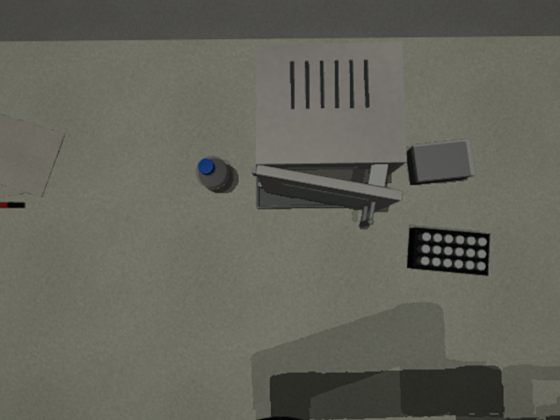

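The scene picture shows the cabinet (top around 325,95), with the door ajar towards the robot (leaf from 247,145 to 378,185) and the hook at about (360,170). In the top picture the cabinet's front edge runs along row 163 (columns 257–405), the leaf top goes from (257,172) to (400,197), and the hook is at about (378,178). Next I fit the top plane, the front edge and the leaf from the depth.

```bash
cat > fit.py <<'E'
from h import *
np.set_printoptions(precision=4,suppress=True)
def cloud(cam,d):
    c=cams.calibration(cam);K=np.array(c["mtx"]);v,u=np.mgrid[:420,:560]
    p=np.stack([(u-K[0,2])/K[0,0]*d,(v-K[1,2])/K[1,1]*d,d],-1)
    return (p-np.array(c["t"]))@np.array(c["R"])
if __name__=="__main__":
    for cam in ["top","scene"]:
        d=np.load(f"pics/{cam}0.npy");P=cloud(cam,d)
        m=((P[...,2]>.225)&(P[...,2]<.28)&(d>0)&(P[...,0]>.5)).astype(np.uint8)
        n,l,s,_=cv2.connectedComponentsWithStats(m,connectivity=4)
        for i in range(1,n):
            if s[i,4]<100: continue
            q=P[l==i]; (c,wh,a)=cv2.minAreaRect(q[:,:2].astype(np.float32))
            print(cam,s[i],"z",np.percentile(q[:,2],[5,50,95]),"rect",np.round(c,4),np.round(wh,4),round(a,2))
            print(np.round(cv2.boxPoints((c,wh,a)),4).tolist())
        h=P[150:215,355:400] if cam=="top" else P[150:240,340:385]
        k=(h[...,2]>.18)&(h[...,2]<.234)
        print("between z",k.sum(), h[k][::15])
    d,_=0,0
    im=cv2.imread("pics/top0.png");cv2.imwrite("pics/crop.png",cv2.resize(im[140:240,240:420],None,fx=4,fy=4,interpolation=cv2.INTER_CUBIC))
E
python3 fit.py
```

```text
top [  251    41   156   161 20217] z [0.245  0.2478 0.2498] rect [ 0.7387 -0.0687] [0.2474 0.2615] 88.21
[[0.604200005531311, -0.1882999986410141], [0.8654999732971191, -0.1964000016450882], [0.873199999332428, 0.05079999938607216], [0.6118999719619751, 0.05900000035762787]]
between z 598 [[ 0.6657 -0.1531  0.2336]
 [ 0.6643 -0.1419  0.2327]
 [ 0.6706 -0.1802  0.2006]
 [ 0.6627 -0.1501  0.2321]
 [ 0.6659 -0.1815  0.2159]
 [ 0.6612 -0.155   0.2316]
 [ 0.6593 -0.1369  0.2331]
 [ 0.6669 -0.1802  0.1928]
 [ 0.6579 -0.1517  0.2317]
 [ 0.656  -0.1369  0.233 ]
 [ 0.6656 -0.1846  0.181 ]
 [ 0.6544 -0.1579  0.2326]
 [ 0.6528 -0.1547  0.2324]
 [ 0.6513 -0.1516  0.2319]
 [ 0.65   -0.1487  0.2298]
 [ 0.6481 -0.1452  0.231 ]
 [ 0.6461 -0.1431  0.2335]
 [ 0.6447 -0.1418  0.2317]
 [ 0.643  -0.1384  0.2323]
 [ 0.6412 -0.135   0.233 ]
 [ 0.6412 -0.1592  0.2328]
 [ 0.6399 -0.1564  0.2309]
 [ 0.6382 -0.153   0.2316]
 [ 0.6363 -0.1478  0.2332]
 [ 0.6353 -0.147   0.2291]
 [ 0.6336 -0.1437  0.2295]
 [ 0.6318 -0.1499  0.2303]
 [ 0.6166 -0.1139  0.221 ]
 [ 0.6147 -0.1234  0.2228]
 [ 0.6143 -0.1267  0.2127]
[... 1407 characters left out ...]
 0.6086 -0.1519  0.2333]
 [ 0.6099 -0.1453  0.2225]
 [ 0.6123 -0.1324  0.2058]
 [ 0.6084 -0.1549  0.2258]
 [ 0.6122 -0.1363  0.2028]
 [ 0.6074 -0.1584  0.2255]
 [ 0.6125 -0.137   0.1976]
 [ 0.6078 -0.1593  0.2202]
 [ 0.6121 -0.1327  0.1917]
 [ 0.6084 -0.1556  0.2122]
 [ 0.6042 -0.1771  0.2331]
 [ 0.609  -0.1487  0.2024]
 [ 0.6061 -0.1727  0.2212]
 [ 0.6109 -0.1435  0.1901]
 [ 0.6073 -0.1662  0.2102]
 [ 0.6114 -0.1428  0.1832]
 [ 0.6065 -0.1652  0.2072]
 [ 0.6098 -0.1479  0.1851]
 [ 0.6059 -0.1705  0.2061]
 [ 0.6081 -0.1579  0.1892]
 [ 0.6036 -0.1798  0.212 ]
 [ 0.6051 -0.1751  0.2005]
 [ 0.6054 -0.1745  0.1945]
 [ 0.6041 -0.1796  0.1956]
 [ 0.6035 -0.1812  0.1876]
 [ 0.5757 -0.149   0.1823]]
```

View pics/crop.png

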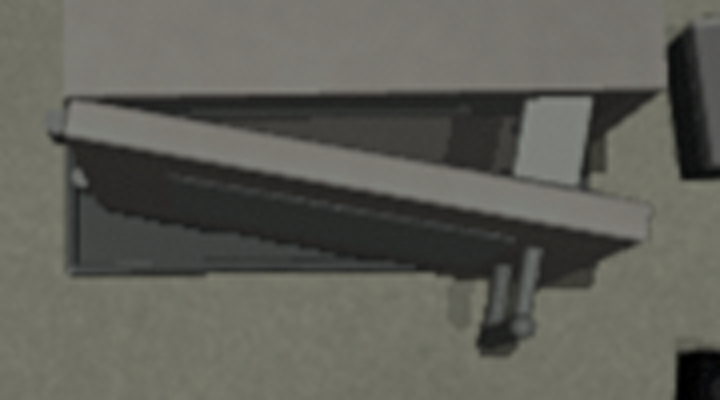

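The crop shows the hook arm as a light strip at picture columns 371–388 and rows 164–187, between the leaf and the front edge. The depth puts its upper face at z≈0.232 and the cabinet top at z≈0.248, which agree. Next I fit the front edge and the leaf line.

```bash
cat > fit2.py <<'E'
from fit import *
from scipy.spatial.transform import Rotation as Ro
d=np.load("pics/top0.npy");P=cloud("top",d);im=cv2.imread("pics/top0.png")
Z=.248
# front edge: lowest row of the cabinet top per column; leaf: rows of leaf top
top=(abs(P[...,2]-Z)<.006)&(d>0)
F=[];B=[];L=[]
for u in range(275,398):
    rows=np.where(top[:,u])[0]; g=np.where(np.diff(rows)>1)[0]
    if len(g)==0: continue
    F.append(ray("top",(u,rows[g[-1]]+.5),z=Z)[:2]); L.append(ray("top",(u,rows[g[-1]+1]-.5),z=Z)[:2]); B.append(ray("top",(u,rows[-1]+.5),z=Z)[:2])
S=[]
for v in range(60,155):
    c=np.where(top[v,240:420])[0]+240; S.append([ray("top",(c[0]-.5,v),z=Z)[:2],ray("top",(c[-1]+.5,v),z=Z)[:2]])
S=np.array(S)
def line(p):
    vx,vy,x,y=cv2.fitLine(np.array(p,np.float32),cv2.DIST_HUBER,0,.001,.001).ravel(); return np.array([x,y]),np.array([vx,vy])*(-1 if vy>0 else 1)
for n,p in [("front",F),("leaf_in",L),("leaf_out",B),("left",S[:,0]),("right",S[:,1])]:
    c,v=line(p); print(n,c,v,np.degrees(np.arctan2(v[0],-v[1])))
k=(abs(P[...,2]-.232)<.0025)&(P[...,0]>.628)&(P[...,0]<.668)&(P[...,1]<-.12)&(P[...,1]>-.175)
q=P[k];print("hook",q.mean(0),k.sum(),np.percentile(q,[5,50,95],axis=0))
q=P[60:150,275:390].reshape(-1,3);q=q[abs(q[:,2]-Z)<.006];print("topz",np.median(q[:,2]))
s=bot.read_state();print(s["position"],s["tcp_rot"],s["force"],s["time_s"]);print(cams.calibration("wrist")["tool_from_camera"])
E
python3 fit2.py
```

```text
front [ 0.663  -0.0814] [ 0.0169 -0.9999] 0.9676236
leaf_in [ 0.5735 -0.0786] [ 0.9653 -0.261 ] 74.87206
leaf_out [ 0.5594 -0.0784] [ 0.9621 -0.2727] 74.17347
left [0.7525 0.0509] [-1.   -0.01] -89.42887
right [ 0.7331 -0.1897] [-0.9999 -0.0152] -89.13062
hook [ 0.6482 -0.1487  0.2319] 345 [[ 0.6331 -0.1612  0.2302]
 [ 0.648  -0.1487  0.2319]
 [ 0.6644 -0.1357  0.2336]]
topz 0.24791912919013726
[ 0.1375 -0.6097  0.2476] [[ 0.9755  0.22    0.    ]
 [ 0.22   -0.9755 -0.0001]
 [-0.      0.0001 -1.    ]] [0.6907 0.6965 0.461 ] 0.9
[[ 0.0002 -0.9642 -0.2653  0.0721]
 [ 1.      0.0002  0.0001 -0.0005]
 [-0.     -0.2653  0.9642 -0.1384]
 [ 0.      0.      0.      1.    ]]
```

```bash
python3 -m handwheel '[[0.0,0,0.1,0,0,0],[0,0,0.1,0,0,0],[0.05,0,0.1,0,0,0],[0.1,0.05,0.1,0,0,0],[0.15,0.1,0.1,0,0,0],[0.2,0.15,0.1,0,0,0],[0.25,0.2,0.1,0,0,0],[0.3,0.2,0.1,0,0,0]]' -1
```

```text
time_s: 1.57
position: [0.3349, -0.4718, 0.3474]
tcp_rot: [[0.976, 0.219, -0.001], [0.219, -0.976, 0.001], [-0.0, -0.001, -1.0]]
force: [0.6, -0.7, 1.2]
opening: 0.48
grasp_force: 0.0
```

```bash
python3 -m handwheel '[[0.025,0.025,0,0,0,0.06],[0.05,0.05,0,0,0,0.12],[0.075,0.075,0,0,0,0.18],[0.1,0.1,0,0,0,0.24],[0.12,0.12,0,0,0,0.3],[0.14,0.14,0,0,0,0.36],[0.16,0.16,0,0,0,0.42],[0.18,0.18,0,0,0,0.48]]' -1
python3 -m handwheel '[[0.02,0.02,0,0,0,0.06],[0.04,0.04,0,0,0,0.12],[0.06,0.06,0,0,0,0.18],[0.08,0.08,0,0,0,0.24],[0.09,0.1,0,0,0,0.3],[0.1,0.12,0,0,0,0.36],[0.11,0.14,0,0,0,0.42],[0.11,0.14,0,0,0,0.48]]'
```

```text
time_s: 2.23
position: [0.5153, -0.293, 0.3473]
tcp_rot: [[0.374, 0.928, 0.0], [0.928, -0.374, -0.0], [-0.0, 0.0, -1.0]]
force: [-0.3, 0.2, 0.7]
opening: 0.005
grasp_force: 0.0
time_s: 2.9
position: [0.6259, -0.1502, 0.347]
tcp_rot: [[-0.549, 0.836, 0.001], [0.836, 0.549, 0.002], [0.002, 0.002, -1.0]]
force: [0.7, 0.1, -0.7]
opening: 0.008
grasp_force: 0.0
```

```bash
python3 -m handwheel '[[0.002,0,0,0,0,0.06],[0.005,0,0,0,0,0.12],[0.008,0.001,0,0,0,0.18],[0.012,0.002,-0.01,0,0,0.24],[0.017,0.003,-0.02,0,0,0.3],[0.017,0.003,-0.03,0,0,0.36],[0.017,0.003,-0.04,0,0,0.407],[0.017,0.003,-0.045,0,0,0.407]]'
cat > look.py <<'E'
from fit import *
import sys
np.set_printoptions(precision=4,suppress=True)
s=bot.read_state(); c=cams.calibration("wrist"); im,d=cams.capture("wrist")
T=np.eye(4);T[:3,:3]=s["tcp_rot"];T[:3,3]=s["position"];T=T@np.array(c["tool_from_camera"])
K=np.array(c["mtx"]);v,u=np.mgrid[:420,:560]
p=np.stack([(u-K[0,2])/K[0,0]*d,(v-K[1,2])/K[1,1]*d,d],-1)@T[:3,:3].T+T[:3,3]
np.save("pics/wp.npy",p); np.save("pics/wd.npy",d); cv2.imwrite(f"pics/{sys.argv[1]}.png",im)
print(s["position"],s["tcp_rot"][0],s["force"],s["time_s"],s["joint_positions"])
k=(d>0)&(abs(p[...,2]-.232)<.004)&(p[...,0]>.62)&(p[...,0]<.675)&(abs(p[...,1]+.15)<.05)
if k.sum(): print("hook",k.sum(),np.percentile(p[k],[3,50,97],axis=0))
for y in [-.02,-.05,-.08,-.11,-.14,-.17]:
    k=(d>0)&(abs(p[...,1]-y)<.002)&(p[...,2]>.241)&(p[...,2]<.256)
    x=np.sort(p[k][:,0])
    if len(x)>3:
        g=np.where(np.diff(x)>.006)[0]; print(y,x[0],[(round(x[i],4),round(x[i+1],4)) for i in g],x[-1],np.median(p[k][:,2]))
E
python3 look.py w1
```

```text
time_s: 3.57
position: [0.6409, -0.151, 0.3006]
tcp_rot: [[-0.983, 0.183, -0.002], [0.183, 0.983, 0.001], [0.002, 0.0, -1.0]]
force: [0.8, -0.3, -0.1]
opening: 0.003
grasp_force: 0.0
[ 0.6409 -0.151   0.3006] [-0.9831  0.1832 -0.0023] [ 0.8166 -0.2529 -0.1136] 3.5667 [ -22.964    30.1236   73.2709   -0.0024   76.7487 -102.408 ]
hook 1141 [[ 0.6306 -0.1592  0.232 ]
 [ 0.639  -0.1471  0.2332]
 [ 0.6489 -0.1352  0.2344]]
-0.02 0.6326934986327108 [(np.float64(0.6491), np.float64(0.6619)), (np.float64(0.6867), np.float64(0.7091))] 0.7435501569965856 0.24915486708756615
-0.05 0.6271387235419045 [(np.float64(0.6432), np.float64(0.6624)), (np.float64(0.6816), np.float64(0.704))] 0.7379558780649798 0.24916286162198706
-0.08 0.6214918427978245 [] 0.6377579166061922 0.2490910311870824
-0.11 0.6161336468398273 [] 0.6320950449683059 0.2488946555826842
-0.14 0.6104127646183963 [] 0.6293262428202613 0.24909431461837384
-0.17 0.6050289185185467 [(np.float64(0.622), np.float64(0.7037))] 0.7046725917329264 0.24897314852363578
```

View pics/w1.png

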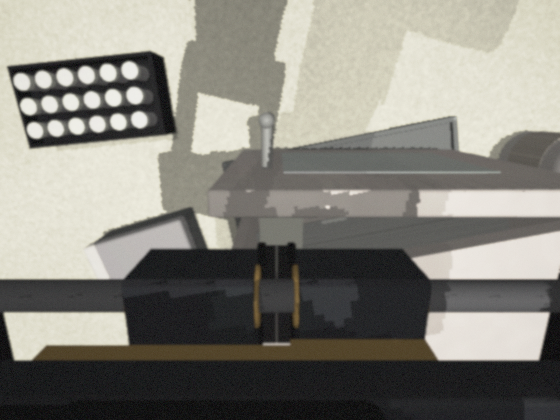

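The wrist picture shows the closed fingers at columns 258–298 directly over the hook arm (columns 260–302, row 232), with the leaf at rows 190–215 on the robot side. The alignment is good, so I go down to just above the hook.

```bash
python3 -m handwheel '[[0,0.004,-0.005,0,0,0],[-0.001,0.004,-0.01,0,0,0],[-0.001,0.004,-0.015,0,0,0],[-0.001,0.004,-0.02,0,0,0],[-0.001,0.004,-0.026,0,0,0],[-0.001,0.004,-0.032,0,0,0],[-0.001,0.004,-0.037,0,0,0],[-0.001,0.004,-0.037,0,0,0]]'
```

```text
time_s: 4.28
position: [0.6397, -0.1471, 0.2635]
tcp_rot: [[-0.983, 0.185, -0.003], [0.185, 0.983, 0.001], [0.003, 0.001, -1.0]]
force: [-0.4, 0.5, 0.5]
opening: 0.008
grasp_force: 0.0
```

```bash
python3 -m handwheel '[[0,0,-0.001,0,0,0],[0,0,-0.003,0,0,0],[0,0,-0.005,0,0,0],[0,0,-0.006,0,0,0],[0,0,-0.007,0,0,0],[0,0,-0.008,0,0,0],[0,0,-0.009,0,0,0],[0,0,-0.009,0,0,0]]'
```

```text
time_s: 4.95
position: [0.6405, -0.1473, 0.2567]
tcp_rot: [[-0.983, 0.185, 0.0], [0.185, 0.983, -0.0], [-0.0, -0.0, -1.0]]
force: [-1.2, 0.4, 2.7]
opening: 0.005
grasp_force: 1.8
```

```bash
python3 -m handwheel '[[0,0,-0.001,0,0,0],[0,0,-0.002,0,0,0],[0,0,-0.003,0,0,0],[0,0,-0.004,0,0,0],[0,0,-0.005,0,0,0],[0,0,-0.005,0,0,0],[0,0,-0.005,0,0,0],[0,0,-0.005,0,0,0]]'
```

```text
time_s: 5.62
position: [0.6411, -0.1474, 0.2527]
tcp_rot: [[-0.983, 0.185, 0.002], [0.185, 0.983, -0.001], [-0.003, -0.0, -1.0]]
force: [-1.3, 1.4, 7.1]
opening: 0.006
grasp_force: 3.8
```

```bash
python3 -m handwheel '[[0,0,-0.001,0,0,0],[0,0,-0.002,0,0,0],[0,0,-0.003,0,0,0],[0,0,-0.004,0,0,0],[0,0,-0.005,0,0,0],[0,0,-0.006,0,0,0],[0,0,-0.007,0,0,0],[0,0,-0.007,0,0,0]]'
```

```text
time_s: 6.28
position: [0.6421, -0.1475, 0.2472]
tcp_rot: [[-0.983, 0.184, 0.005], [0.184, 0.983, -0.002], [-0.006, -0.0, -1.0]]
force: [-1.3, 1.4, 12.5]
opening: 0.0
grasp_force: 6.5
```

```bash
python3 -m handwheel '[[0,0,-0.001,0,0,0],[-0.003,0,-0.001,0,0,0],[-0.006,0.001,-0.001,0,0,0],[-0.009,0.002,-0.001,0,0,-0.005],[-0.012,0.002,-0.001,0,0,-0.013],[-0.015,0.003,-0.001,0,0,-0.02],[-0.018,0.003,-0.001,0,0,-0.025],[-0.02,0.004,-0.001,0,0,-0.03]]'
```

```text
time_s: 6.95
position: [0.6238, -0.1446, 0.2472]
tcp_rot: [[-0.97, 0.244, 0.011], [0.244, 0.97, -0.004], [-0.011, -0.001, -1.0]]
force: [1.0, -0.5, 12.9]
opening: 0.002
grasp_force: 6.5
```

```bash
python3 look.py w2
```

```text
[ 0.6238 -0.1446  0.2472] [-0.9697  0.2441  0.0108] [ 0.9902 -0.5393 12.8884] 6.95 [-23.0451  31.2047  80.255    0.0284  67.8816 -98.9271]
-0.05 0.617790406144808 [(np.float64(0.635), np.float64(0.6621))] 0.6844293203370813 0.24902976929899565
-0.08 0.6096486052603385 [(np.float64(0.627), np.float64(0.6619))] 0.6764654073662097 0.24896946326189517
-0.11 0.6014028921223401 [] 0.61372499254618 0.24892442515511767
-0.14 0.5930193804033296 [] 0.6168481290404085 0.249025467844222
-0.17 0.5850244660152678 [] 0.5986027084595872 0.24891489301751013
```

```bash
python3 -m handwheel '[[-0.005,0.001,0,0,0,-0.012],[-0.01,0.002,0,0,0,-0.025],[-0.015,0.003,0,0,0,-0.037],[-0.02,0.005,0,0,0,-0.05],[-0.025,0.007,0,0,0,-0.062],[-0.03,0.008,0,0,0,-0.075],[-0.034,0.01,0,0,0,-0.087],[-0.038,0.012,0,0,0,-0.1]]'
python3 look.py w3
```

```text
time_s: 7.67
position: [0.586, -0.1329, 0.247]
tcp_rot: [[-0.902, 0.432, 0.011], [0.432, 0.902, -0.005], [-0.012, 0.0, -1.0]]
force: [1.2, -1.8, 13.0]
opening: 0.002
grasp_force: 6.6
[ 0.586  -0.1329  0.247 ] [-0.9016  0.4324  0.0109] [ 1.1636 -1.8147 12.9591] 7.6667 [-23.423   28.1312  86.1917  -0.0065  64.9964 -87.7992]
-0.02 0.6088017123518985 [] 0.6260763543633046 0.24873858945757954
-0.05 0.5935037528251268 [(np.float64(0.6122), np.float64(0.662))] 0.6648559960109433 0.24884162761885092
-0.08 0.5779647031424207 [] 0.5919349950569612 0.24893976277916405
-0.11 0.5625712833944201 [] 0.5767330317673899 0.24897724894300544
-0.14 0.5473752070038854 [] 0.5626436220896727 0.24900899381041125
```

The door is at about 0.49 rad, well past the catch. I raise the finger just off the hook, still well below the leaf's upper edge, and then sweep the leaf open.

```bash
python3 -m handwheel '[[0,0,0.001,0,0,0],[0,0,0.003,0,0,0],[0,0,0.005,0,0,0],[0,0,0.007,0,0,0],[0,0,0.008,0,0,0],[0,0,0.008,0,0,0],[0,0,0.008,0,0,0],[0,0,0.008,0,0,0]]'
cat > path.py <<'E'
from h import *
import sys
s=bot.read_state();p=s["position"];yaw=np.arctan2(s["tcp_rot"][1][0],-s["tcp_rot"][0][0])
f0,f1=float(sys.argv[1]),float(sys.argv[2]); H=np.array([.6622,.0472])
for f in np.linspace(f0,f1,9)[1:]:
    a=float(sys.argv[3]); c=H+.195*np.array([-np.sin(f),-np.cos(f)])+a*np.array([np.cos(f),-np.sin(f)])
    print(np.round([*(c-p[:2]),.258-p[2],-(f-yaw)/2],3))
E
python3 path.py .45 .9 .0085
```

```text
time_s: 8.38
position: [0.5847, -0.1324, 0.2531]
tcp_rot: [[-0.902, 0.431, 0.007], [0.431, 0.902, -0.003], [-0.007, 0.0, -1.0]]
force: [2.1, -1.0, 7.5]
opening: 0.006
grasp_force: 3.6
[-0.01   0.005  0.005 -0.03 ]
[-0.019  0.01   0.005 -0.058]
[-0.029  0.016  0.005 -0.086]
[-0.038  0.022  0.005 -0.114]
[-0.046  0.029  0.005 -0.143]
[-0.055  0.036  0.005 -0.171]
[-0.063  0.044  0.005 -0.199]
[-0.07   0.052  0.005 -0.227]
```

```bash
python3 -m handwheel '[[0,0,0.002,0,0,0],[0,0,0.004,0,0,-0.01],[-0.005,0.002,0.006,0,0,-0.03],[-0.01,0.005,0.006,0,0,-0.04],[-0.019,0.01,0.006,0,0,-0.058],[-0.029,0.016,0.006,0,0,-0.086],[-0.038,0.022,0.006,0,0,-0.114],[-0.046,0.029,0.006,0,0,-0.143]]'
python3 look.py w4; python3 path.py .75 1.2 .0085
```

```text
time_s: 9.05
position: [0.5367, -0.1023, 0.2573]
tcp_rot: [[-0.742, 0.67, 0.002], [0.67, 0.742, -0.001], [-0.002, 0.001, -1.0]]
force: [0.5, -1.6, 1.9]
opening: 0.002
grasp_force: 2.0
[ 0.5367 -0.1023  0.2573] [-0.7419  0.6705  0.0024] [ 0.5438 -1.5567  1.9057] 9.05 [-22.5185  23.4268  92.8917   0.0048  63.5355 -70.4177]
-0.02 0.5744076226158554 [] 0.5984828361783388 0.2489685392940585
-0.05 0.5460124839217643 [] 0.5712823433556833 0.24904472059866806
-0.08 0.5173224948061844 [] 0.5383979692970385 0.24900760141789077
-0.11 0.489037266123373 [] 0.511567095737855 0.24902124261329914
[-0.007  0.007  0.001 -0.035]
[-0.015  0.014  0.001 -0.063]
[-0.022  0.023  0.001 -0.091]
[-0.029  0.031  0.001 -0.119]
[-0.035  0.04   0.001 -0.148]
[-0.041  0.05   0.001 -0.176]
[-0.046  0.059  0.001 -0.204]
[-0.051  0.069  0.001 -0.232]
```

View pics/w4.png

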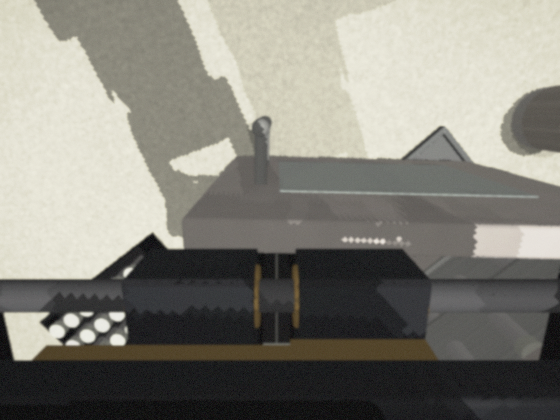

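The picture shows the leaf following the fingers (top edge at rows 220–255, handle at 262,125), with the rack clear of the tool. The door is at about 0.77 rad, so I keep sweeping.

```bash
python3 -m handwheel '[[-0.007,0.007,0.002,0,0,-0.035],[-0.015,0.014,0.002,0,0,-0.063],[-0.022,0.023,0.002,0,0,-0.091],[-0.029,0.031,0.002,0,0,-0.119],[-0.035,0.04,0.002,0,0,-0.148],[-0.041,0.05,0.002,0,0,-0.176],[-0.046,0.059,0.002,0,0,-0.204],[-0.051,0.069,0.002,0,0,-0.232]]'
python3 path.py 1.2 1.56 .009; python3 - <<'E'
from fit import *
im,d=cams.capture("top"); cv2.imwrite("pics/t2.png",im); P=cloud("top",d)
E
```

```text
time_s: 9.77
position: [0.4852, -0.0336, 0.2588]
tcp_rot: [[-0.365, 0.931, -0.0], [0.931, 0.365, -0.001], [-0.001, -0.001, -1.0]]
force: [0.6, -2.4, 0.1]
opening: 0.001
grasp_force: 0.9
[-0.005  0.01  -0.001 -0.024]
[-0.008  0.018 -0.001 -0.046]
[-0.01   0.026 -0.001 -0.069]
[-0.013  0.035 -0.001 -0.091]
[-0.015  0.044 -0.001 -0.114]
[-0.016  0.052 -0.001 -0.136]
[-0.017  0.061 -0.001 -0.159]
[-0.018  0.07  -0.001 -0.181]
```

View pics/t2.png

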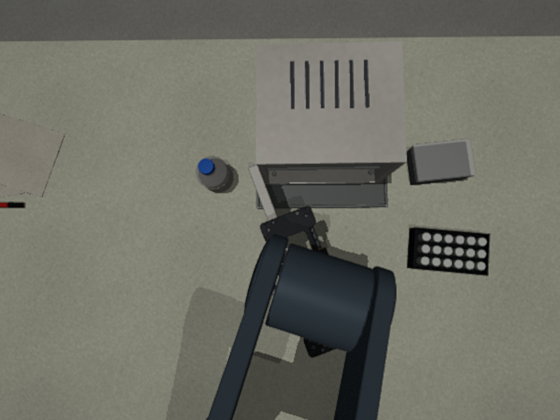

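The top picture shows the leaf at about 70° (from 257,170 to 272,210, the rest hidden by the arm). The bottle (208,170), rack and box are undisturbed. This is the last part of the sweep.

```bash
python3 -m handwheel '[[-0.005,0.01,0,0,0,-0.024],[-0.008,0.018,0,0,0,-0.046],[-0.01,0.026,0,0,0,-0.069],[-0.013,0.035,0,0,0,-0.091],[-0.015,0.044,0,0,0,-0.114],[-0.016,0.052,0,0,0,-0.136],[-0.017,0.061,0,0,0,-0.159],[-0.018,0.07,0,0,0,-0.181]]'
python3 look.py w5; python3 - <<'E'
from fit import *
p=np.load("pics/wp.npy");d=np.load("pics/wd.npy")
k=(d>0)&(p[...,2]>.243)&(p[...,2]<.254)&(p[...,0]<.65)&(p[...,0]>.40)
q=p[k][:,:2];print(len(q),cv2.minAreaRect(q.astype(np.float32)),q.min(0),q.max(0))
E
```

```text
time_s: 10.48
position: [0.4676, 0.0363, 0.2588]
tcp_rot: [[-0.013, 1.0, -0.0], [1.0, 0.013, -0.001], [-0.001, -0.0, -1.0]]
force: [1.0, -1.3, -0.4]
opening: 0.006
grasp_force: 0.9
[0.4676 0.0363 0.2588] [-0.0131  0.9999 -0.0003] [ 1.0325 -1.2941 -0.3618] 10.4833 [ -9.2057  17.3358 102.9758  -0.077   59.6937  -9.9195]
13436 ((0.5096585750579834, 0.049978312104940414), (0.028391212224960327, 0.16804631054401398), 89.64057159423828) [0.4257 0.0361] [0.5937 0.0645]
```

The door stands at about 90°. I back 4 mm off the leaf, which is clear of the tooth, then go straight up and away.

```bash
python3 -m handwheel '[[0,-0.002,0,0,0,0],[0,-0.004,0.001,0,0,0],[0,-0.006,0.002,0,0,0],[0,-0.006,0.01,0,0,0],[0,-0.006,0.03,0,0,0],[0,-0.006,0.06,0,0,0],[0,-0.006,0.09,0,0,0],[0,-0.006,0.12,0,0,0]]'
python3 -m handwheel '[[0,-0.03,0.02,0,0,0],[0,-0.06,0.02,0,0,0],[0,-0.1,0.02,0,0,0],[0,-0.14,0.02,0,0,0],[0,-0.18,0.02,0,0,0],[0,-0.22,0.02,0,0,0],[0,-0.26,0.02,0,0,0],[0,-0.3,0.02,0,0,0]]'
python3 - <<'E'
from fit import *
for cam in ["top","scene"]:
    im,d=cams.capture(cam); cv2.imwrite(f"pics/{cam}3.png",im); P=cloud(cam,d)
    k=(d>0)&(abs(P[...,2]-.248)<.006)&(P[...,0]<.65)&(P[...,0]>.40)&(P[...,1]>-.02)&(P[...,1]<.12)
    q=P[k][:,:2]; print(cam,len(q),cv2.minAreaRect(q.astype(np.float32)))
    for n in ["tube_rack","wash_bottle","tip_box"]:
        for r in models.tip_of(n,cam)[:1]: print(n,ray(cam,r["position"],z=0),round(r["conf"],2))
E
```

```text
time_s: 11.2
position: [0.4671, 0.0303, 0.3809]
tcp_rot: [[-0.013, 1.0, -0.0], [1.0, 0.013, 0.0], [0.0, -0.0, -1.0]]
force: [0.2, 0.3, -0.2]
opening: 0.002
grasp_force: 0.0
time_s: 11.87
position: [0.4667, -0.2716, 0.3999]
tcp_rot: [[-0.013, 1.0, 0.001], [1.0, 0.013, -0.0], [-0.0, 0.001, -1.0]]
force: [0.3, -0.5, 0.4]
opening: 0.006
grasp_force: 0.0
top 1497 ((0.5379356741905212, 0.025307582691311836), (0.08104491978883743, 0.22145137190818787), 88.94673156738281)
tube_rack [ 0.5296 -0.326   0.    ] 0.74
wash_bottle [0.6784 0.1467 0.    ] 0.92
tip_box [ 0.7133 -0.3063  0.    ] 0.76
scene 1469 ((0.5379065275192261, 0.024769417941570282), (0.08209552615880966, 0.2231164574623108), 89.10308837890625)
wash_bottle [0.6816 0.1517 0.    ] 0.58
tip_box [ 0.7004 -0.3108  0.    ] 0.96
```

View pics/top3.png

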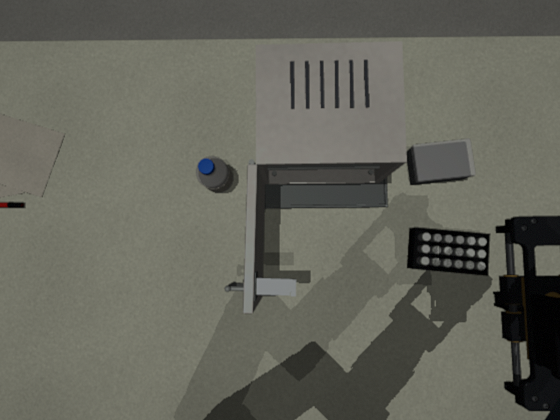

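The final top picture shows the leaf standing open at about 90° (from 252,165 to 249,312). The hook is free at (277,287), the bystanders are where they were, and the arm is clear.

```bash
python3 -c "
from rig import bot
print(bot.hand_in())"
```

```text
the job is handed in; nothing more can be done
None
```

The door stands open at about 90° and the job is handed in: the hook was pressed down with about 13 N and the door pushed past the catch, the rack, bottle and box were not touched, and it took about 12 s of robot time.

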